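# Sweep out the engraving machine and latch its guard

## Task

Clear the engraving machine's bed: with the brush, sweep all four sharp metal offcuts - three lying between the jaws and one behind them - out through the open guard gate into the red scrap tray, without touching them with the gripper. Then stand the brush on its bristles back on the bench, swing the guard gate shut with its latch bar lifted over the keeper, and let the bar drop into the keeper's notch. Leave everything else on the machine and the bench where it is.

Things in the scene. Friction and masses are not known exactly. Their poses are not given: they have to be found in the camera images.
- bed_center (a point): Engraving machine (fixed, side-on to the robot): point on top of its aluminium bed, midway between the jaws, 60 mm above the bench. z up; +y along the jaws from the guard gate to the gantry; +x across them to the far jaw. The flat bed spans x -125..125, y -115..265 mm. At its corners stand the hinge post (110,-100), 88 mm high, and the keeper post (-115,-112), 105 mm high.
- jaw_far (a point): Far jaw, fixed steel block on the bed: centre of its top face, 30 mm above the bed. In bed_center's axes it fills x 46..80, y -95..65 mm. With the near jaw it forms a channel 92 mm wide, open at both ends.
- jaw_near (a point): Near jaw, fixed, mirror image of the far jaw: centre of its top face; it fills x -80..-46, y -95..65 mm, 30 mm high. Behind it (x -107..-137, y -40..20) a jaw-screw bracket and hand knob, under 30 mm high.
- spindle_nose (a point): Lower end of the parked spindle's cutter, fixed, 58 mm above the bed, at (35, 302) mm in bed_center's axes. Spindle, slide and motor above it span x -5..75, y from 278 mm, up to 235 mm above the bed; gantry cheeks at x +-140..154, y 310..400 and the beam between them reach 190 mm.
- tray_floor (a point): Red scrap tray, open-topped, fixed to the machine under the gate end of the bed: centre of its inner floor, axes as bed_center's. Inside 200 mm (x) by 109 mm (y); rim 45 mm above this floor and 12 mm below the bed. In bed_center's axes it lies at (0, -175.5) mm; the bed drops straight into it.
- gate_hinge (a point): On the guard gate's vertical hinge axis, 77 mm above the bed (the height of the latch pivot). Turns with the gate: -x along the gate to its free end, -y out of its outer face. Yellow frame with clear panel, 195 mm long, 8 mm thick, from 4 to 69 mm above the bed; it swings over the tray.
- gate (a joint): Guard gate angle, rad, about z up: 0 = shut against its stop, lying along the machine's -x across the bed's end; grows as it opens outwards over the tray, to 1.6. Light friction (0.06 N m): it stays where it is left.
- latch (a joint): Latch bar angle on the gate, rad: 0 = level, on its stop; grows as the free end is lifted, to 0.8; it falls back by its own weight (0.13 kg). To pass over the keeper's outer lip it must be raised 0.16 rad or more; raised up to 0.3 rad it still meets the inner lip.
- latch_pivot (a point): Pivot of the latch bar on the gate's outer face: 120 mm from the hinge axis along the gate and 12 mm outside the gate's mid-plane, 77 mm above the bed. The flat steel bar, 12 mm high and 6 mm thick, runs from here 120 mm along -x, ending 45 mm past the gate's end.
- latch_knob (a point): Centre of the black ball knob (24 mm diameter) on an 8 mm stem above the latch bar, the handle for both bar and gate. With the bar level it lies 65 mm from the pivot towards the free end and 36 mm above it (30 mm above the bar's top), so 185 mm along the gate from the hinge axis. z up the stem, -x along the bar.
- keeper_notch (a point): Keeper on its post, fixed: centre of the floor of its 14 mm wide notch, open upward and along x, which takes the bar when the gate is shut and the bar level. Outer (-y) lip 15 mm high, inner (+y) lip 35 mm high above this point. 225 mm from the hinge axis.
- brush_handle (a point): Centre of the upright wooden grip of the bench brush (0.15 kg), which stands loose on its bristles: grip 44 mm (x) by 28 mm (y), from 49 to 105 mm above the bristle tips; this point lies 77 mm above the bristle tips. Below it a wooden block 78 by 34 mm, then stiff dark bristles 78 mm (x) by 32 mm (y), 37 mm long. z up.
- slug: Scrap: a brass disc, 24 mm diameter, 14 mm high, lying on the bed; origin at the centre of its underside.
- bar_end: Scrap: a steel bar end 22 x 18 x 18 mm, lying on the bed; origin at the centre of its underside.
- ell: Scrap: an L-shaped aluminium offcut, 26 x 24 mm, 16 mm high, lying on the bed; origin at the centre of its underside.
- tee: Scrap: a T-shaped copper offcut, 24 x 24 mm, 17 mm high, lying on the bed; origin at the centre of its underside.
- tin_mid (a point): Bystander: centre of a green wax tin, 54 mm diameter, 30 mm high, on the bench near the brush.
- jar_mid (a point): Bystander: centre of an amber glass jar, 40 mm diameter, 70 mm high, on the bench near the brush.
- cutter_pot_mid (a point): Bystander: centre of an orange cutter pot, 26 mm diameter, 30 mm high with cutters standing out to 49 mm, on the machine bed beyond the far jaw.
- cover_a_mid (a point): Bystander: centre of an engraved round steel cover, 150 mm diameter, 13 mm high, on the bench right of the tray.
- caliper_mid (a point): Bystander: steel caliper, 150 mm long, 9 mm high, on the bench near the robot.
- loupe_mid (a point): Bystander: centre of a black loupe, 48 mm diameter, 42 mm high, on the bench.
- brush: The bench brush as a whole: origin at the centre of its bristle tips, 77 mm below brush_handle, with the same axes.

How it is judged:
By the outcome, as a careful person would: the job done as asked, in the order asked, and still so for the second after the job is handed in, with the robot touching nothing.
It also fails if it takes over 70 s, if anything falls off the work surface, if the arm or the gripper's body presses on something with over 40 N, if the wrist force passes 120 N, or if a joint passes its speed limit or range.

## Robot

A 6-joint arm with a two-finger parallel gripper is mounted at the origin on the work surface. World frame = base frame: x ahead of the robot, y to its left, z up, the work surface at z = 0. Lengths are in m, angles in rad, forces in N, time in s.
With the tool pointing down it reaches from about 0.225 to 0.725 m from the base axis. Payload 3.1 kg.
Tool frame: the origin (TCP) lies midway between the tips of the shut fingers; the grasp point (between the pads) lies 19 mm behind it; y points along the fingers, x is the direction in which the jaws open and shut, and the axes are right-handed (so a half turn about y gives the same grasp; the last joint's range is limited). The gripper opens to 85 mm and grips with 20 to 120 N. Pads are 22 mm wide; open, the fingers measure 114 mm over their backs; the gripper's body (76 mm by 85 mm) begins 54 mm behind the grasp point. The pads swing forward as they close: fully open they stand 13 mm farther back than shut.
Start: joints at [-1.338, 0.048, 0.099, 1.622, 0, 1.443], TCP at [0.185, -0.491, 0.231] pointing down, gripper open.
Joint ranges: [-2.91, 2.91], [-0.99, 1.94], [-1.21, 1.42], [-2.12, 2.29], [-1.49, 1.47], [-3.14, 3.14]. Speed limits (rad/s): [2.79, 2.79, 3.14, 3.14, 3.14, 3.14].

## Interface

Orientations are given as a unit quaternion [x, y, z, w].
In Python, from plant import manip gives the robot as it stands. Calls block until the motion is done:
- manip.move_ptp(position, orientation): joint-space move of the TCP to a pose.
- manip.move_straight(position, speed=0.15, ori=None): straight line of the TCP; ori=None keeps the orientation; speed is the mean speed in m/s.
- manip.goto_joints(angles): joint-space move.
- manip.move_gripper(opening, squeeze=None): finger opening in m; squeeze is the grip in N (None keeps the last); returns when the fingers have stopped.
- manip.hold(seconds).
- manip.ik(position, orientation): joint angles nearest the present ones, or None.
- manip.get_image(name): name is "scene" or "top" or "wrist"; returns the picture (420x560x3 uint8, red, green, blue); there is no depth.
- manip.camera_model(name): a dict with "K" (3x3 intrinsics, pixels), "R" (3x3) and "t" (3): a world point X has camera coordinates R X + t; the wrist camera has in their place "mount" (4x4, takes a point from camera to tool coordinates, whose origin is the TCP and whose axes are the tool frame's). Camera axes: x right, y down, z forward; pixel columns grow to the right and rows downward; lengths in m; the calibration is good to about 2 mm. A picture is of the moment at which its call begins: read the wrist's pose just before it. camera_model takes no time and is no camera call.
A pose or a line that the arm cannot do raises manip.PlanningError and nothing moves.
- manip.sign_off(): hands the job in, once; it reports no verdict.
Readings, each from a call of its own:
- manip.read_t(): time.
- manip.read_joint_pos(): joint angles.
- manip.read_qd(): joint speeds.
- manip.read_tau(): joint torques, N m.
- manip.read_eef_pos(): TCP position.
- manip.read_tool_rot(): TCP orientation.
- manip.read_force(): force on the tool from outside, world axes, zero at the start.
- manip.read_wrist_torque(): the same for the moment, N m.
- manip.read_opening(): finger opening in m.
Only numpy, scipy, OpenCV 4.12 (cv2) and the standard library are available. Lean on these libraries where they do the work, as an engineer would, in place of code of your own. Each camera call takes 0.05 s, during which the arm holds its last target.

## Working session

There is one attempt and no reset: what is moved stays moved. The work goes in short steps, each a Python script; the robot and the scene stay as the last script left them, time stands still between calls to the robot, and variables do not carry over. Pictures are saved under pics/ and viewed, and the job is handed in when it is done.

```bash
ls; mkdir -p pics; python3 - <<'E'
from plant import manip
import cv2,numpy as np
for n in ("scene","top","wrist"):
    im=manip.get_image(n); cv2.imwrite(f"pics/a_{n}.png",im[:,:,::-1])
    m=manip.camera_model(n); print(n,{k:np.round(v,4).tolist() for k,v in m.items()})
print(manip.read_t(),manip.read_eef_pos(),manip.read_tool_rot(),manip.read_force())
E
```

```text
pics
scene {'K': [[440.054, 0.0, 281.5086], [0.0, 440.054, 207.5288], [0.0, 0.0, 1.0]], 'R': [[-0.4716, 0.8818, -0.0022], [0.558, 0.2965, -0.7751], [-0.6828, -0.3668, -0.6319]], 't': [0.2867, -0.2207, 1.6049]}
top {'K': [[391.0812, 0.0, 281.4354], [0.0, 391.0812, 213.0464], [0.0, 0.0, 1.0]], 'R': [[0.001, -1.0, -0.0012], [-0.9971, -0.0009, -0.0756], [0.0756, 0.0013, -0.9971]], 't': [-0.0351, 0.5539, 1.198]}
wrist {'K': [[313.2194, 0.0, 275.8611], [0.0, 313.2194, 206.6909], [0.0, 0.0, 1.0]], 'mount': [[1.0, 0.0004, 0.0004, -0.0005], [-0.0003, -0.3197, 0.9475, -0.1417], [0.0005, -0.9475, -0.3197, 0.0823], [0.0, 0.0, 0.0, 1.0]]}
0.15 [ 0.18521117 -0.49073931  0.23036682] [-0.58116218  0.40266432 -0.40168074  0.58203483] [-0.39405601  0.86098442 -0.469513  ]
```

View pics/a_scene.png

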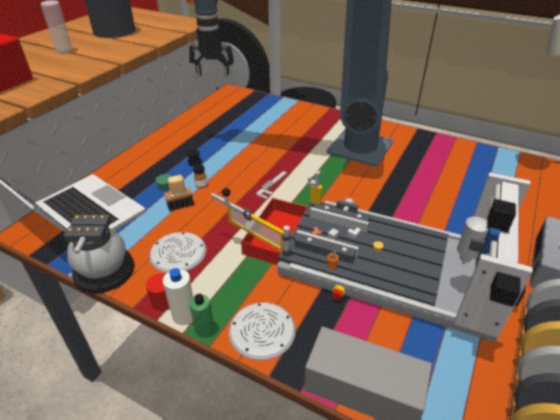

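View pics/a_top.png

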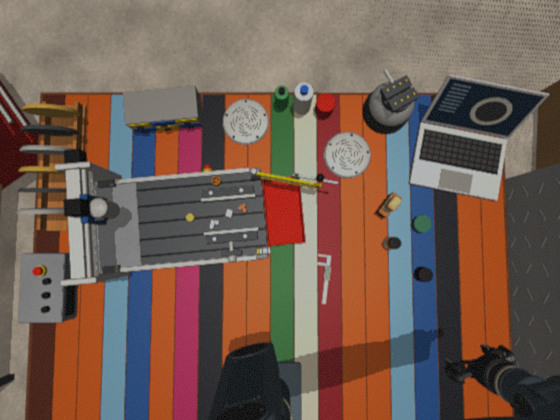

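View pics/a_wrist.png

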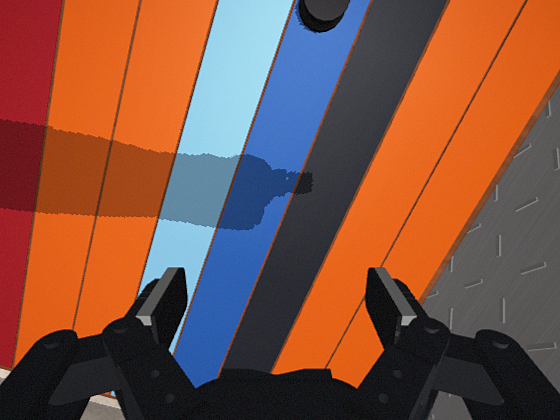

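```bash
cat > h.py <<'E'
from plant import manip
import cv2,numpy as np
from scipy.spatial.transform import Rotation as Ro
def cam(n):
    m=manip.camera_model(n); return np.array(m['K']),np.array(m['R']),np.array(m['t'])
def wristcam():
    m=manip.camera_model('wrist'); M=np.array(m['mount'])
    T=np.eye(4);T[:3,:3]=Ro.from_quat(manip.read_tool_rot()).as_matrix();T[:3,3]=manip.read_eef_pos()
    W=T@M; R=W[:3,:3].T; return np.array(m['K']),R,-R@W[:3,3]
def ray(c,u,v):
    K,R,t=c; d=R.T@np.linalg.inv(K)@np.array([u,v,1.]); return -R.T@t,d
def onz(c,u,v,z):
    o,d=ray(c,u,v); return o+d*(z-o[2])/d[2]
def tri(obs):
    A=np.zeros((3,3));b=np.zeros(3);L=[]
    for c,u,v in obs:
        o,d=ray(c,u,v);d/=np.linalg.norm(d);P=np.eye(3)-np.outer(d,d);A+=P;b+=P@o;L.append((o,P))
    X=np.linalg.solve(A,b); return X,[round(1000*float(np.linalg.norm(P@(X-o))),1) for o,P in L]
def proj(c,X):
    K,R,t=c;p=K@(R@np.asarray(X)+t);return p[:2]/p[2]
def save(name,im,crop=None,s=1):
    if crop: x0,y0,x1,y1=crop; im=im[y0:y1,x0:x1]
    im=cv2.resize(im,None,fx=s,fy=s,interpolation=cv2.INTER_CUBIC)
    cv2.imwrite(f'pics/{name}.png',im[:,:,::-1])
E
python3 - <<'E'
import cv2
a=cv2.imread('pics/a_top.png'); 
cv2.imwrite('pics/a_top_m.png',cv2.resize(a[150:300,100:350],None,fx=3.2,fy=3.2,interpolation=cv2.INTER_CUBIC))
cv2.imwrite('pics/a_top_b.png',cv2.resize(a[120:320,240:450],None,fx=3,fy=3,interpolation=cv2.INTER_CUBIC)[:600])
b=cv2.imread('pics/a_scene.png')
cv2.imwrite('pics/a_scene_m.png',cv2.resize(b[140:340,140:400],None,fx=3,fy=3,interpolation=cv2.INTER_CUBIC)[:600])
E
```

```text
(no output)
```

View pics/a_top_m.png

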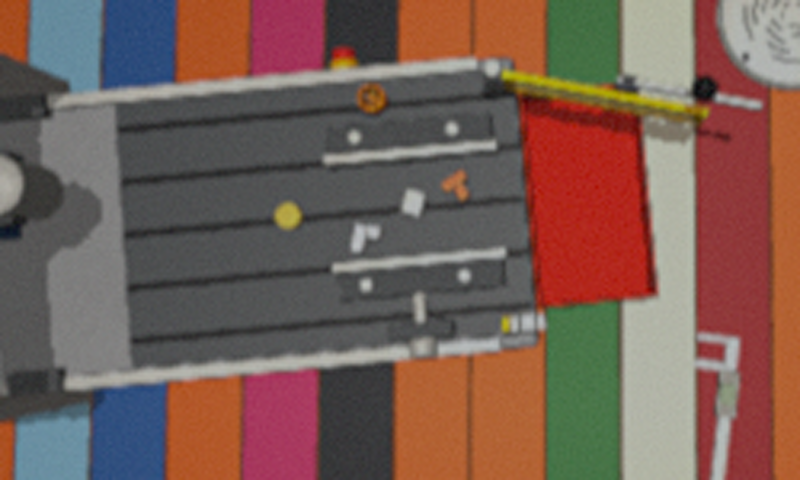

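View pics/a_top_b.png

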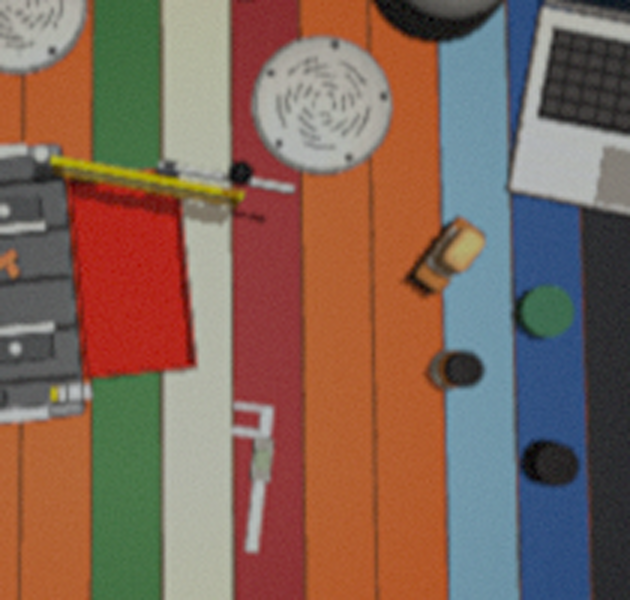

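View pics/a_scene_m.png

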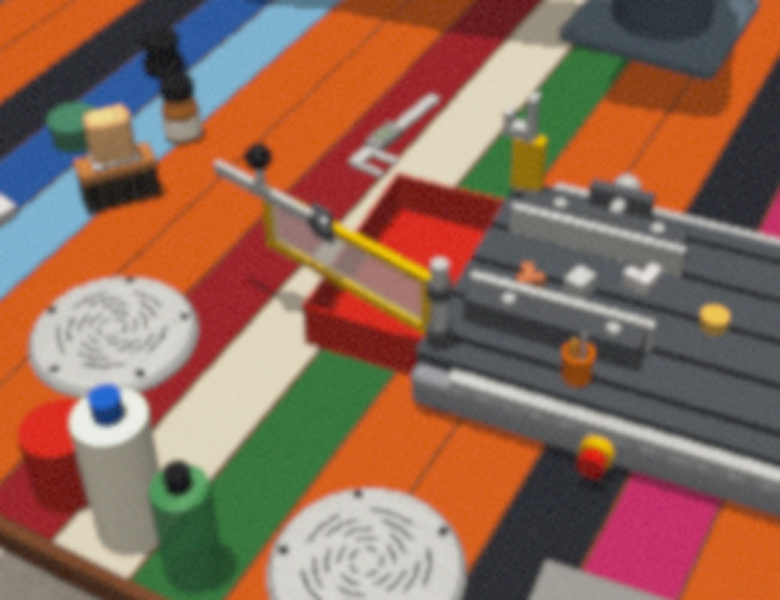

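```bash
python3 - <<'E'
from h import *
np.set_printoptions(precision=4,suppress=True)
ct,cs=cam('top'),cam('scene')
print('camtop',-ct[1].T@ct[2])
def T(x,y): return 100+x/3.2,150+y/3.2
def B(x,y): return 240+x/3,120+y/3
def S(x,y): return 140+x/3,140+y/3
pts={'jawfar_in':[(323,163),(497,148),.09],'jawnear_in':[(332,266),(505,250),.09],'tray':[(523,95),(540,305),(656,295),.048],
'slug':[(288,216),.074],'bar':[(413,202),.078],'ell':[(362,238),.076],'tee':[(456,185),.077],'pot':[(371,97),.09],'hingepost':[(492,67),.148],'knob':[(704,88),.173],'pivot':[(627,82),.137],'barend':[(762,106),.137]}
for k,v in pts.items():
    for p in v[:-1]: print(k,onz(ct,*T(*p),v[-1]))
for k,p,z in [('brush',(462,245),.105),('tin',(547,312),.03),('jar',(463,369),.07),('loupe',(551,464),.042),('cover',(322,105),.013)]:
    print(k,onz(ct,*B(*p),z))
for k,a,b in [('slug',(288,216),(715,312)),('bar',(413,202),(580,270)),('tee',(456,185),(531,268)),('ell',(362,238),(645,268)),('knob',(704,88),(258,155))]:
    print('tri',k,*tri([(ct,*T(*a)),(cs,*S(*b))]))
print('brush top',*tri([(ct,*B(462,245)),(cs,*S(107,115))]))
R=Ro.from_quat(manip.read_tool_rot()).as_matrix();print(R)
E
```

```text
camtop [ 0.4618 -0.0361  1.2364]
jawfar_in [0.5843 0.2026 0.09  ]
jawfar_in [0.5983 0.0424 0.09  ]
jawnear_in [0.4895 0.1928 0.09  ]
jawnear_in [0.5043 0.0345 0.09  ]
tray [0.6545 0.0207 0.048 ]
tray [0.4539 0.0037 0.048 ]
tray [ 0.4634 -0.1061  0.048 ]
slug [0.5364 0.2377 0.074 ]
bar [0.5493 0.1209 0.078 ]
ell [0.5159 0.1682 0.076 ]
tee [0.5652 0.0812 0.077 ]
pot [0.6457 0.1592 0.09  ]
hingepost [0.6631 0.0433 0.148 ]
knob [ 0.6404 -0.1406  0.173 ]
pivot [ 0.6518 -0.0758  0.137 ]
barend [ 0.6304 -0.1954  0.137 ]
brush [ 0.5811 -0.3619  0.105 ]
tin [ 0.5198 -0.4694  0.03  ]
jar [ 0.4613 -0.3704  0.07  ]
loupe [ 0.3658 -0.4651  0.042 ]
cover [ 0.7394 -0.2434  0.013 ]
tri slug [0.5364 0.2376 0.0742] [0.0, 0.0]
tri bar [0.549  0.1203 0.0818] [0.1, 0.1]
tri tee [0.5649 0.0811 0.0801] [0.2, 0.2]
tri ell [0.5159 0.1676 0.0777] [0.3, 0.3]
tri knob [ 0.6403 -0.1406  0.174 ] [0.2, 0.2]
brush top [ 0.5811 -0.362   0.1042] [0.1, 0.1]
[[ 0.353  -0.0004  0.9356]
 [-0.9356  0.0018  0.353 ]
 [-0.0018 -1.      0.0002]]
```

```bash
cat >> h.py <<'E'
TH=np.arctan2(.0144,.1592)
BC=np.array([.5428,.1330,.060])
def Q(yaw):  # tool down, tool z (camera side) at world angle yaw
    c,s=np.cos(yaw),np.sin(yaw)
    z=np.array([c,s,0]);y=np.array([0,0,-1.]);x=np.cross(y,z)
    return Ro.from_matrix(np.stack([x,y,z],1)).as_quat()
def W(x,y,z=0,bc=None,th=None):
    bc=BC if bc is None else bc; th=TH if th is None else th
    c,s=np.cos(th),np.sin(th); x,y,z=x/1e3,y/1e3,z/1e3
    return np.array([bc[0]+c*x-s*y,bc[1]+s*x+c*y,bc[2]+z])
def M(P):
    c,s=np.cos(TH),np.sin(TH);d=np.asarray(P)-BC
    return 1e3*np.array([c*d[0]+s*d[1],-s*d[0]+c*d[1],d[2]])
E
python3 - <<'E'
from h import *
np.set_printoptions(precision=4,suppress=True)
p=W(-60,0,0);p[2]=.36
try:
    manip.move_ptp(p,Q(TH))
except manip.PlanningError as e: print(e)
print(manip.read_t(),manip.read_eef_pos())
c=wristcam(); im=manip.get_image('wrist'); save('w1',im)
np.savez('w1.npz',im=im,K=c[0],R=c[1],t=c[2])
for k,P in {'jf1':W(46,65,30),'jf2':W(46,-95,30),'jn1':W(-46,65,30),'jn2':W(-46,-95,30),'notch':W(-115,-112,77-6),'hinge':W(110,-100,88)}.items(): print(k,proj(c,P))
E
```

```text
3.925 [0.4831 0.1273 0.3599]
jf1 [222.5865  80.428 ]
jf2 [353.6355  80.4059]
jn1 [226.4048 155.7496]
jn2 [348.0928 155.72  ]
notch [364.6607 215.7772]
hinge [377.8529   6.4385]
```

View pics/w1.png

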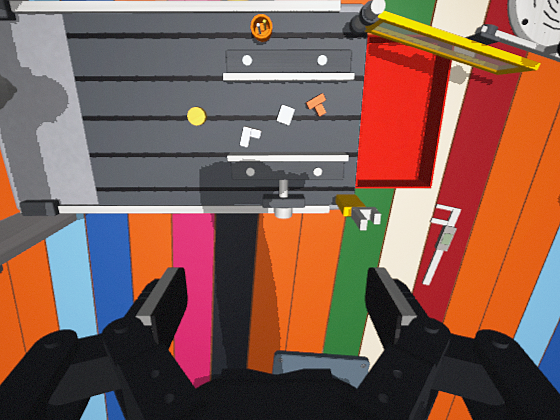

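```bash
python3 - <<'E'
from h import *
np.set_printoptions(precision=4,suppress=True)
b=np.array([.581,-.362]);a=np.arctan2(b[1],b[0])
r=np.linalg.norm(b)-.04
manip.move_ptp(np.array([r*np.cos(a),r*np.sin(a),.26]),Q(-.6))
print(manip.read_t(),manip.read_eef_pos())
c=wristcam(); im=manip.get_image('wrist'); save('w2',im)
np.savez('w2.npz',im=im,K=c[0],R=c[1],t=c[2])
print(proj(c,[*b,.105]))
E
```

```text
9.05 [ 0.5471 -0.3407  0.2601]
[274.4335 148.1169]
```

View pics/w2.png

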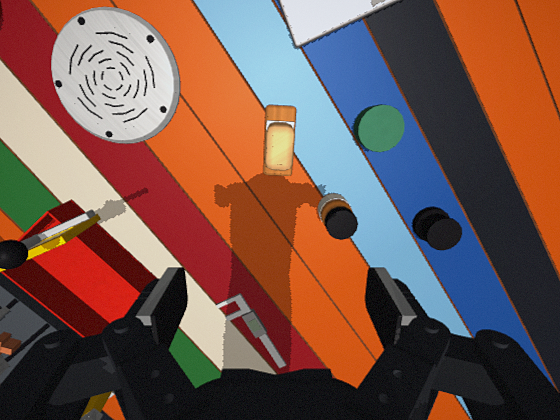

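```bash
python3 - <<'E'
from h import *
np.set_printoptions(precision=4,suppress=True)
d=np.load('w2.npz');im=d['im'];c=(d['K'],d['R'],d['t'])
save('w2z',im,(230,80,370,260),3.3)
hsv=cv2.cvtColor(im,cv2.COLOR_RGB2HSV)
print(hsv[145,281],hsv[113,281],hsv[130,281],hsv[165,281],hsv[100,230])
m=((hsv[...,2]>170)&(hsv[...,1]<150)&(hsv[...,1]>60)&(hsv[...,0]>10)&(hsv[...,0]<30)).astype(np.uint8)
m[:95]=0;m[190:]=0;m[:,:250]=0;m[:,310:]=0
m=cv2.morphologyEx(m,cv2.MORPH_OPEN,np.ones((3,3)))
cs,_=cv2.findContours(m,cv2.RETR_EXTERNAL,cv2.CHAIN_APPROX_NONE)
k=max(cs,key=cv2.contourArea);rc=cv2.minAreaRect(k);print(rc)
bx=cv2.boxPoints(rc);P=np.array([onz(c,*p,.105) for p in bx]);print(P,P.mean(0))
e=P[1]-P[0];f=P[2]-P[1];print(np.linalg.norm(e),np.linalg.norm(f),np.arctan2(e[1],e[0]),np.arctan2(f[1],f[0]))
E
```

```text
[ 28  88 229] [ 14 174 223] [ 21 109 231] [ 18 118 226] [ 11 195 229]
((279.4366760253906, 147.330322265625), (26.30352783203125, 43.331851959228516), 2.726311206817627)
[[ 0.5701 -0.3438  0.105 ]
 [ 0.602  -0.3685  0.105 ]
 [ 0.5875 -0.3878  0.105 ]
 [ 0.5548 -0.364   0.105 ]] [ 0.5786 -0.366   0.105 ]
0.04039140939176132 0.024199205759896918 -0.6570122207138609 -2.2162749998984936
```

View pics/w2z.png

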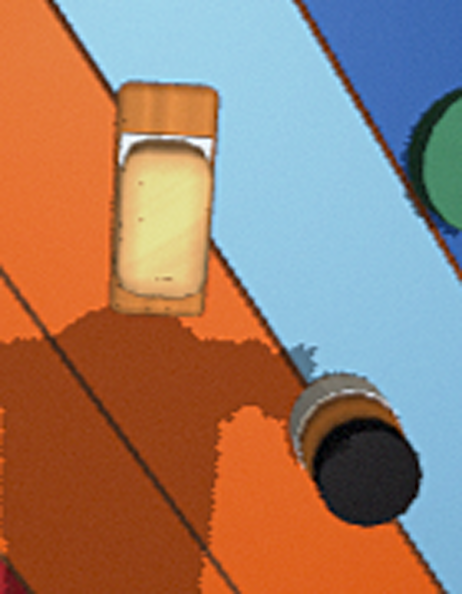

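```bash
python3 - <<'E'
from h import *
np.set_printoptions(precision=4,suppress=True)
d=np.load('w2.npz');c=(d['K'],d['R'],d['t'])
pts=[(118,85),(218,88),(205,315),(110,312)]
P=np.array([onz(c,230+x/3.3,80+y/3.3,.049) for x,y in pts]);print(P,P.mean(0))
for i in range(4):
    e=P[(i+1)%4]-P[i];print(np.linalg.norm(e),np.degrees(np.arctan2(e[1],e[0])))
ct=cam('top')
print('tri grip top',tri([(c,279.4,147.3),(ct,240+462/3,120+245/3)]))
# jar
print('jar top',onz(c,230+368/3.3,80+470/3.3,.07))
E
python3 - <<'E'
import cv2
a=cv2.imread('pics/a_top.png');cv2.imwrite('pics/a_top_c.png',cv2.resize(a[180:230,365:415],None,fx=10,fy=10,interpolation=cv2.INTER_CUBIC))
E
```

```text
[[ 0.6171 -0.3751  0.049 ]
 [ 0.5979 -0.4015  0.049 ]
 [ 0.5374 -0.3565  0.049 ]
 [ 0.5569 -0.3298  0.049 ]] [ 0.5773 -0.3657  0.049 ]
0.032524892766854954 -125.97309825982744
0.07542846815605876 143.40032391124552
0.03311086284679139 53.81582758589877
0.0753151907152407 -37.04627258562291
tri grip top (array([ 0.58  , -0.3648,  0.0988]), [2.1, 2.1])
jar top [ 0.4648 -0.3747  0.07  ]
```

View pics/a_top_c.png

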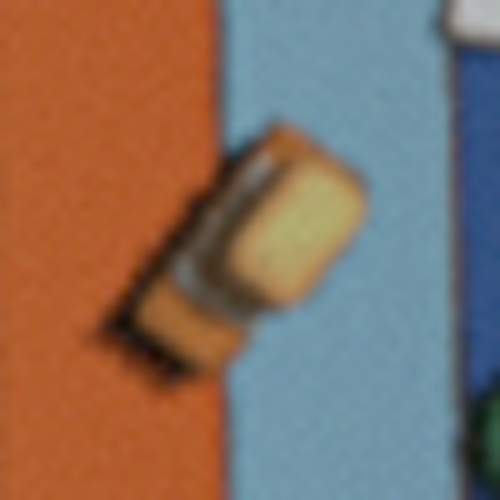

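```bash
python3 - <<'E'
from h import *
np.set_printoptions(precision=4,suppress=True)
b=np.array([.578,-.366]);q=Q(-.644)
t0=manip.read_t()
manip.move_straight([*b,.13],speed=.3,ori=q);print(manip.read_t())
manip.move_straight([*b,.060],speed=.2);print(manip.read_t(),manip.read_eef_pos(),manip.read_force())
manip.move_gripper(.02,60);print(manip.read_t(),manip.read_opening(),manip.read_force())
im=manip.get_image('wrist');save('w3',im)
E
```

```text
9.7
10.2 [ 0.5788 -0.3666  0.0626] [0.733  0.1858 1.6981]
10.7667 0.02758772806935362 [-0.2233 -0.1051  3.2533]
```

View pics/w3.png

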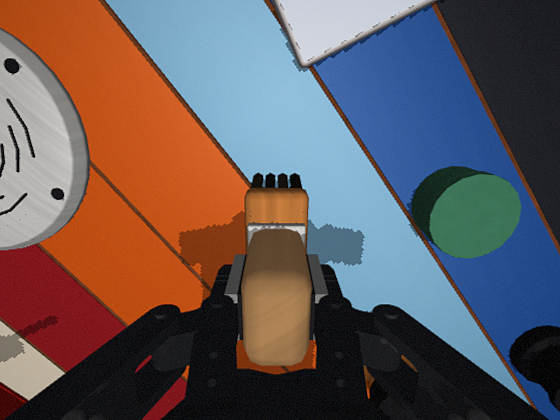

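```bash
python3 - <<'E'
from h import *
np.set_printoptions(precision=4,suppress=True)
p=manip.read_eef_pos();off=p[2];print(off,manip.read_tool_rot(),Q(-.644))
open('off.txt','w').write(str(off))
manip.move_straight([p[0],p[1],.265],speed=.3)
f0=manip.read_force();print('held',f0,manip.read_t())
s=W(0,146);s[2]=.265
manip.move_straight(s,speed=.3,ori=Q(TH));print(manip.read_t(),manip.read_force())
s[2]=.06+off+.012
manip.move_straight(s,speed=.2)
print(manip.read_t(),manip.read_eef_pos(),s)
im=manip.get_image('wrist');save('w4',im)
im=manip.get_image('top');save('t4',im,(100,150,350,300),3.2)
im=manip.get_image('scene');save('s4',im,(270,150,470,300),4)
print(manip.read_force())
E
```

```text
0.061169335070027246 [ 0.3157 -0.6319  0.6332 -0.3164] [-0.3161  0.6325 -0.6325  0.3161]
held [-0.8042  0.2758 -1.3486] 11.65Traceback (most recent call last):
  File "<stdin>", line 8, in <module>
plant.PlanningError: the arm cannot follow that straight line within its joint ranges
```

```bash
python3 - <<'E'
from h import *
np.set_printoptions(precision=3,suppress=True)
print(manip.read_joint_pos())
for x,y,z,yw in [(0,146,.265,TH),(0,146,.135,TH),(0,50,.135,TH),(0,-120,.135,TH),(0,-120,.265,TH),(0,-250,.265,TH),(0,-250,.265,-.3),(0,146,.265,TH+np.pi),(0,-120,.135,TH+np.pi)]:
    s=W(x,y);s[2]=z
    q=manip.ik(s,Q(yw));print((x,y,z,round(yw,2)),s,None if q is None else np.array(q))
E
```

```text
[-0.662  0.529  0.75   1.795 -0.     3.123]
(0, 146, 0.265, np.float64(0.09)) [0.53  0.278 0.265] [ 0.372  0.258  0.402  1.714  0.    -2.86 ]
(0, 146, 0.135, np.float64(0.09)) [0.53  0.278 0.135] [ 0.372  0.238  0.119  1.452  0.    -2.86 ]
(0, 50, 0.135, np.float64(0.09)) [0.538 0.183 0.135] [ 0.209  0.16   0.029  1.44   0.    -3.022]
(0, -120, 0.135, np.float64(0.09)) [0.554 0.013 0.135] [-0.097  0.122 -0.013  1.436  0.     2.955]
(0, -120, 0.265, np.float64(0.09)) [0.554 0.013 0.265] [-0.097  0.136  0.261  1.696  0.     2.955]
(0, -250, 0.265, np.float64(0.09)) [ 0.565 -0.116  0.265] [-0.319  0.199  0.332  1.704  0.     2.733]
(0, -250, 0.265, -0.3) [ 0.565 -0.116  0.265] [-0.319  0.199  0.332  1.704  0.     3.123]
(0, 146, 0.265, np.float64(3.23)) [0.53  0.278 0.265] [0.372 0.258 0.402 1.714 0.    0.282]
(0, -120, 0.135, np.float64(3.23)) [0.554 0.013 0.135] [-0.097  0.122 -0.013  1.436  0.    -0.187]
```

```bash
python3 - <<'E'
from h import *
np.set_printoptions(precision=4,suppress=True)
off=.0612
p=manip.read_eef_pos()
manip.move_straight([p[0],p[1],.31],speed=.3)
s=W(0,146);s[2]=.30
manip.move_ptp(s,Q(TH+np.pi));print(manip.read_t(),manip.read_joint_pos(),manip.read_force())
s[2]=.06+off+.012
manip.move_straight(s,speed=.25)
print(manip.read_t(),manip.read_eef_pos(),s)
im=manip.get_image('wrist');save('w4',im)
im=manip.get_image('scene');save('s4',im,(270,150,470,300),4)
print(manip.read_force(),manip.read_opening())
E
```

```text
14.3667 [ 0.371   0.2813  0.5006  1.7903 -0.0003  0.2819] [ 0.0302  0.6937 -1.0062]
15.1833 [0.5307 0.2785 0.1348] [0.5296 0.2784 0.1332]
[ 0.8251 -1.1419 -1.9054] 0.02747317179864702
```

View pics/w4.png

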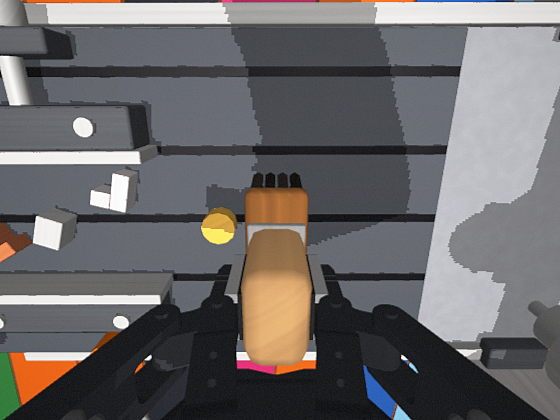

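View pics/s4.png

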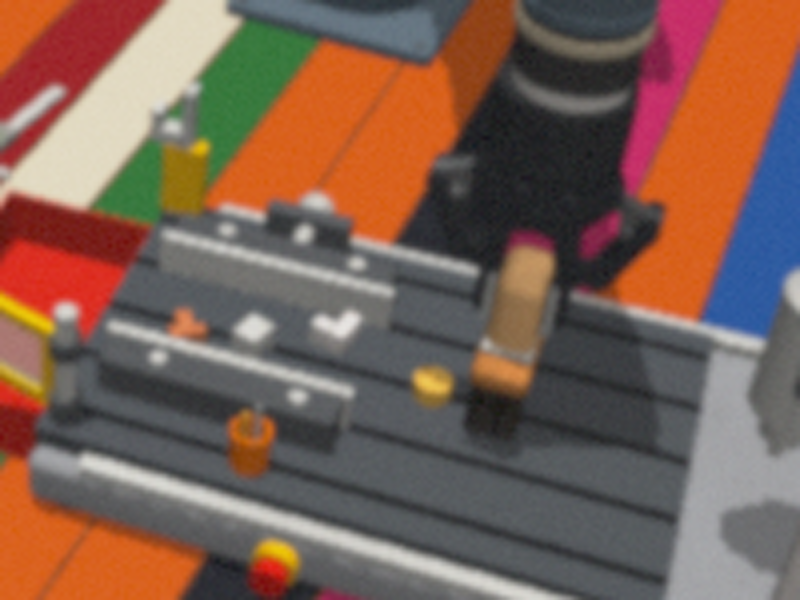

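```bash
python3 - <<'E'
from h import *
np.set_printoptions(precision=4,suppress=True)
s=W(0,146)
for z in (.125,.1235,.122,.1205):
    s[2]=z; manip.move_straight(s,speed=.05)
    f=manip.read_force();print(z,manip.read_t(),manip.read_eef_pos(),f)
    if f[2]>1: break
E
```

```text
0.125 15.6 [0.5295 0.2784 0.1248] [-0.6197 -0.1358 -1.518 ]
0.1235 15.85 [0.5295 0.2784 0.1234] [-0.39    0.3299 -1.1508]
0.122 16.1 [0.5296 0.2784 0.1218] [-0.2464  0.877  -1.58  ]
0.1205 16.35 [0.53   0.2785 0.1212] [-0.1784  0.4221  1.4028]
```

```bash
python3 - <<'E'
from h import *
np.set_printoptions(precision=4,suppress=True)
for y,v in ((146,.05),(75,.12),(-40,.1)):
    s=W(0,y);s[2]=.1222; manip.move_straight(s,speed=v)
    print(y,manip.read_t(),manip.read_eef_pos(),manip.read_force())
im=manip.get_image('wrist');save('w5',im)
im=manip.get_image('top');save('t5',im,(100,150,350,300),3.2)
im=manip.get_image('scene');save('s5',im,(220,150,420,300),4)
E
```

```text
146 16.6 [0.5295 0.2784 0.1219] [ 0.2289  0.1218 -2.4061]
75 17.3417 [0.5361 0.2078 0.1222] [ 0.6763  0.0997 -1.5262]
-40 18.6417 [0.5465 0.0934 0.1223] [-0.8369 -0.1374 -1.9754]
```

View pics/w5.png

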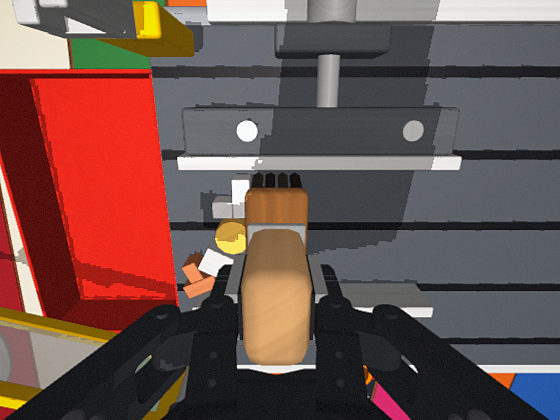

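View pics/s5.png

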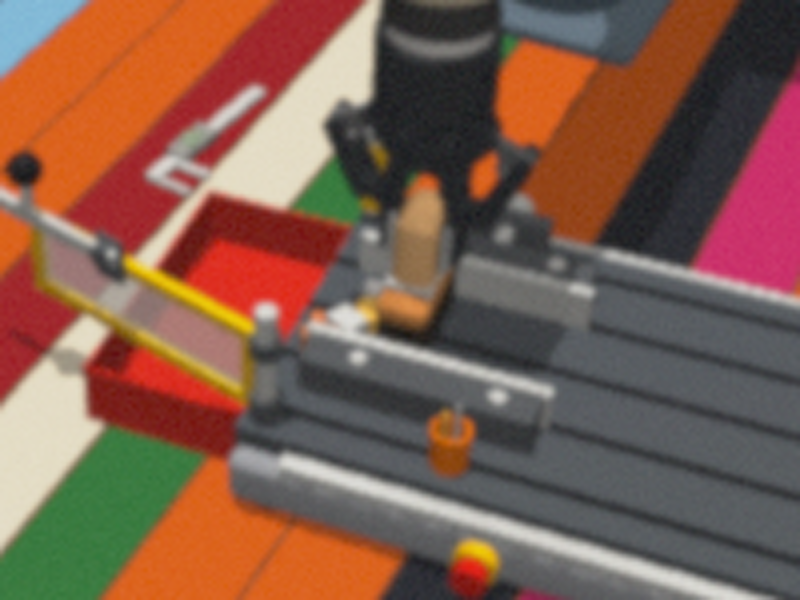

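```bash
python3 - <<'E'
from h import *
np.set_printoptions(precision=4,suppress=True)
for y,v in ((-85,.08),(-125,.07)):
    s=W(0,y);s[2]=.1222; manip.move_straight(s,speed=v)
    print(y,manip.read_t(),manip.read_eef_pos(),manip.read_force())
im=manip.get_image('wrist');save('w6',im)
im=manip.get_image('scene');save('s6',im,(220,150,420,300),4)
E
```

```text
-85 19.5 [0.5505 0.0478 0.1222] [ 0.0319  0.2898 -0.9928]
-125 20.225 [0.554  0.0084 0.1222] [ 0.1169  0.2596 -1.4136]
```

View pics/w6.png

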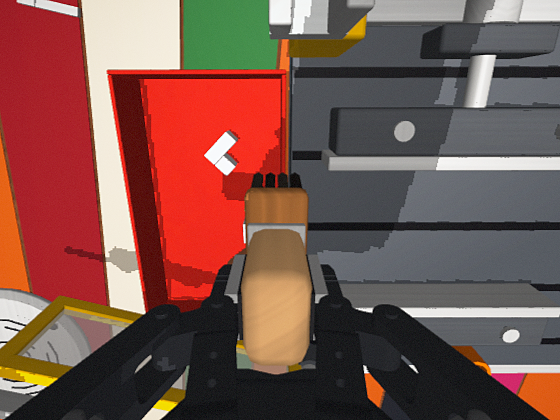

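View pics/s6.png

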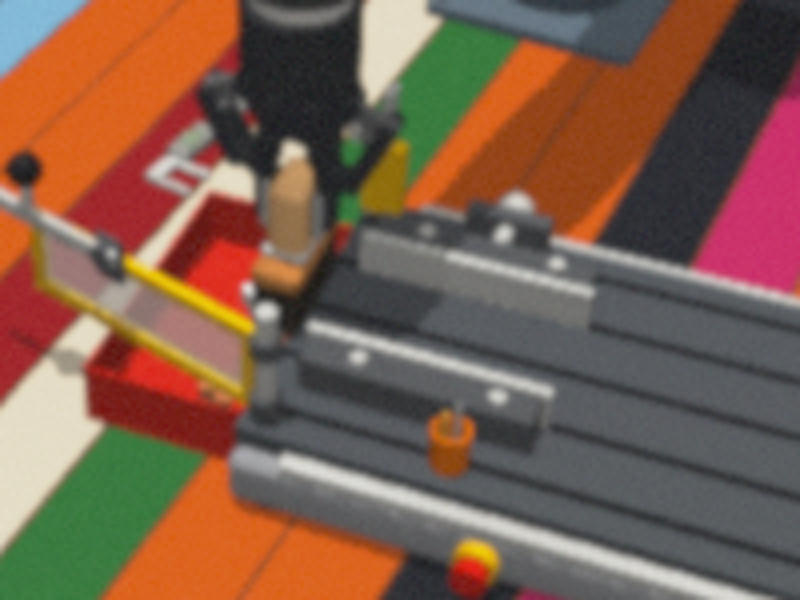

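```bash
python3 - <<'E'
from h import *
np.set_printoptions(precision=4,suppress=True)
s=W(0,-125);s[2]=.29; manip.move_straight(s,speed=.3)
im=manip.get_image('wrist');save('w7',im)
im=manip.get_image('top');save('t7',im,(170,150,350,300),4)
im=manip.get_image('scene');save('s7',im,(220,150,420,300),4)
print(manip.read_t())
E
```

```text
21.1833
```

View pics/w7.png

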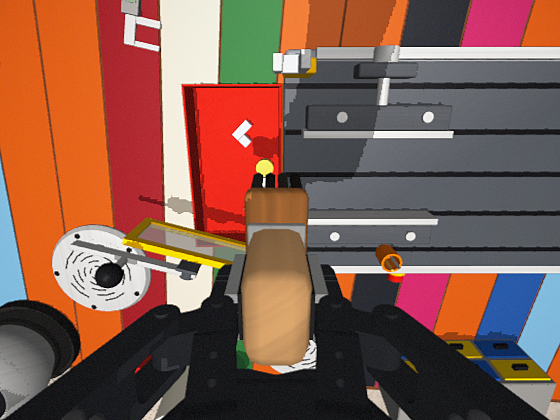

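View pics/s7.png

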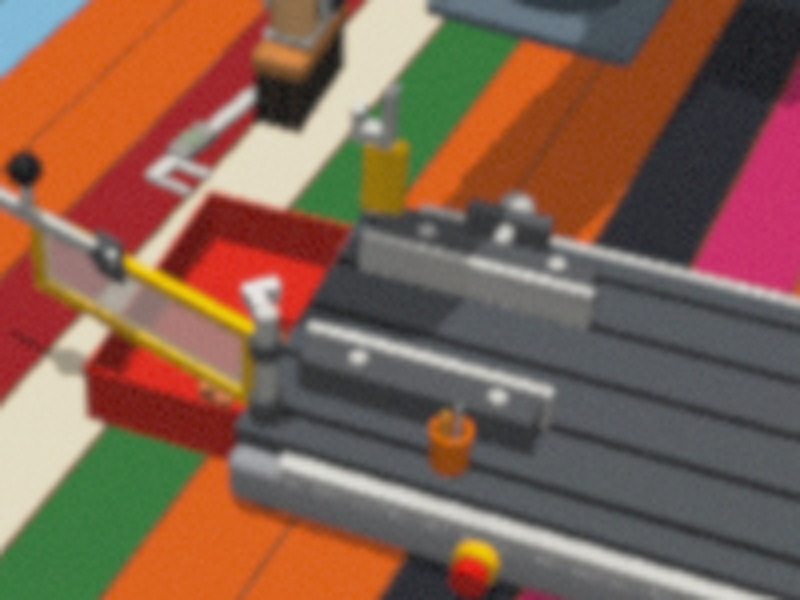

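View pics/t7.png

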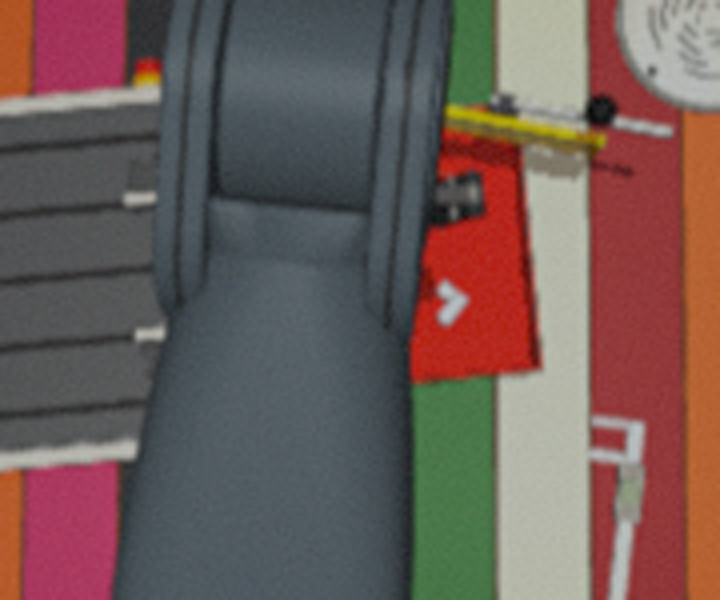

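```bash
python3 - <<'E'
from h import *
np.set_printoptions(precision=4,suppress=True)
b=[.5788,-.3666]
manip.move_straight([*b,.28],speed=.3,ori=Q(-.644+np.pi))
im=manip.get_image('top');save('t8',im,(200,150,350,250),5)
im=manip.get_image('wrist');save('w8',im)
print(manip.read_t(),manip.read_joint_pos())
E
```

```text
22.6833 [-0.6608  0.5428  0.8063  1.8339  0.0003 -0.0185]
```

View pics/t8.png

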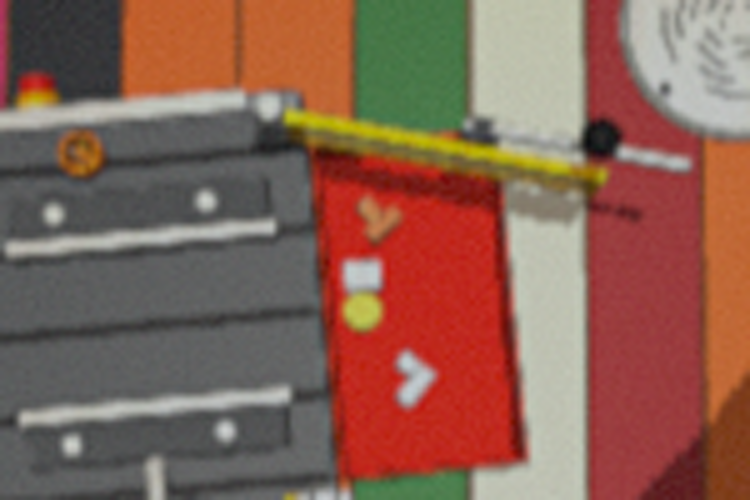

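View pics/w8.png

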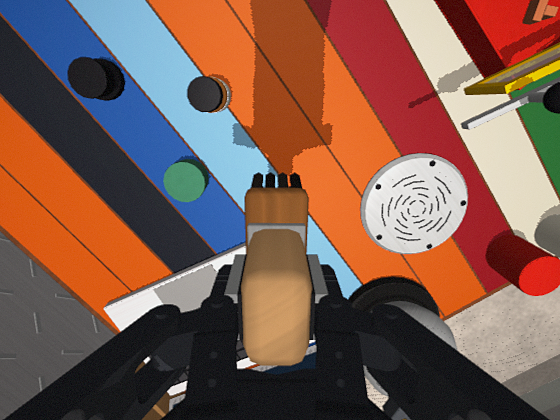

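```bash
python3 - <<'E'
from h import *
np.set_printoptions(precision=4,suppress=True)
b=[.5788,-.3666]
manip.move_straight([*b,.075],speed=.25)
f0=manip.read_force()
for z in (.064,.0625,.061,.0595):
    manip.move_straight([*b,z],speed=.06)
    f=manip.read_force();print(z,manip.read_eef_pos(),f-f0)
    if f[2]-f0[2]>1.5: break
manip.move_gripper(.05)
manip.move_straight([*b,.27],speed=.3)
print(manip.read_t())
c=wristcam();im=manip.get_image('wrist');save('w9',im)
im=manip.get_image('top');save('t9',im,(300,150,450,300),4)
E
```

```text
0.064 [ 0.5787 -0.3666  0.064 ] [-0.243   0.521  -2.0169]
0.0625 [ 0.5788 -0.3666  0.0625] [ 0.1532  0.8334 -2.5301]
0.061 [ 0.579  -0.3668  0.0613] [-0.5015 -0.145  -1.4111]
0.0595 [ 0.5791 -0.3669  0.0612] [-2.4763  0.5053  4.189 ]
25.9333
```

View pics/w9.png

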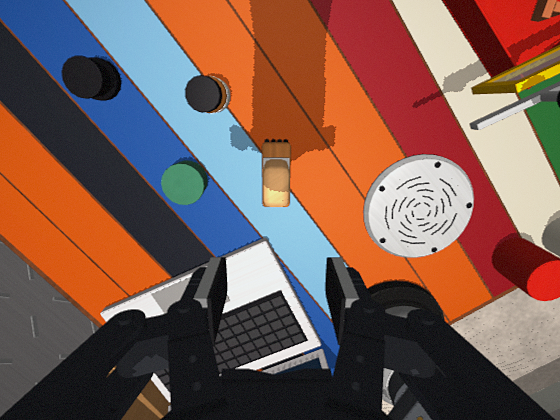

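```bash
python3 - <<'E'
from h import *
np.set_printoptions(precision=4,suppress=True)
hinge=W(110,-100)
def knob(g,al,r=0):
    a=120+65*np.cos(al)-36*np.sin(al);u=77+65*np.sin(al)+36*np.cos(al)
    c,s=np.cos(g),np.sin(g);x,y=-a,-12
    return W(110+c*x-s*y,-100+s*x+c*y,u)
for g in (1.2,1.25,1.3,1.35): print(g,knob(g,0))
print('meas .6403,-.1406,.174')
for g,al in ((1.3,0),(1.3,.23),(.65,.23),(0,.23),(0,0)):
    p=knob(g,al);p[2]-=.015;q=manip.ik(p,Q(TH+np.pi+g));print(g,p,q if q is None else np.array(q))
p=knob(1.3,0);p[2]=.25;print(manip.ik(p,Q(TH+np.pi+1.3)))
E
```

```text
1.2 [ 0.6217 -0.1378  0.173 ]
1.25 [ 0.6308 -0.1395  0.173 ]
1.3 [ 0.6399 -0.1408  0.173 ]
1.35 [ 0.6492 -0.1417  0.173 ]
meas .6403,-.1406,.174
1.3 [ 0.6399 -0.1408  0.158 ] [-0.3189  0.3895  0.3519  1.5333  0.     -1.7091]
1.3 [ 0.6417 -0.1311  0.1719] [-0.3038  0.3895  0.3795  1.5608  0.     -1.694 ]
0.65 [ 0.5402 -0.0836  0.1719] [-0.2763  0.0985  0.0346  1.5069  0.     -1.0165]
0 [0.4881 0.0156 0.1719] [-0.1055 -0.053  -0.1196  1.5042  0.     -0.1957]
0 [0.4782 0.0147 0.158 ] [-0.1096 -0.0776 -0.1705  1.4779  0.     -0.1998]
[-0.3189  0.4174  0.5721  1.7254  0.     -1.7091]
```

```bash
cat >> h.py <<'E'
def knob(g,al):
    a=120+65*np.cos(al)-36*np.sin(al);u=77+65*np.sin(al)+36*np.cos(al)
    c,s=np.cos(g),np.sin(g);x,y=-a,-12
    return W(110+c*x-s*y,-100+s*x+c*y,u)
def gq(g): return Q(TH+np.pi+g)
E
python3 - <<'E'
from h import *
np.set_printoptions(precision=4,suppress=True)
p=knob(1.3,0);p[2]=.25
manip.move_ptp(p,gq(1.3));print(manip.read_t(),manip.read_eef_pos())
c=wristcam();im=manip.get_image('wrist');save('w10',im);np.savez('w10.npz',im=im,K=c[0],R=c[1],t=c[2])
print(proj(c,knob(1.3,0)),proj(c,W(110,-100,88)))
E
```

```text
27.525 [ 0.6397 -0.1412  0.2495]
[275.1258 217.8383] [287.3146 380.8604]
```

View pics/w10.png

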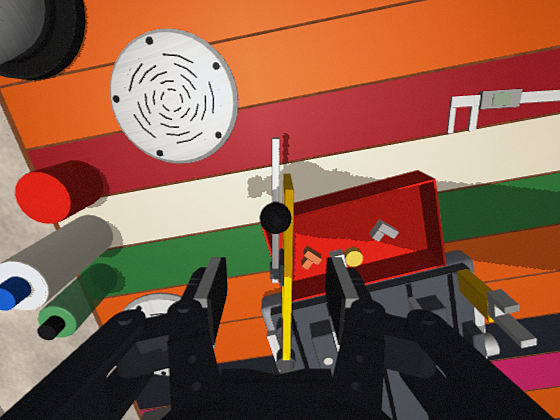

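```bash
python3 - <<'E'
from h import *
np.set_printoptions(precision=4,suppress=True)
D=-.0185
p=knob(1.3,0);p[2]+=D
manip.move_straight(p,speed=.15);print(manip.read_eef_pos(),manip.read_force())
manip.move_gripper(.015,35);print(manip.read_t(),manip.read_opening(),manip.read_eef_pos(),manip.read_force())
for al in (.08,.16,.23):
    p=knob(1.3,al);p[2]+=D;manip.move_straight(p,speed=.08)
    print(al,manip.read_t(),manip.read_eef_pos(),manip.read_force(),manip.read_opening())
c=wristcam();im=manip.get_image('wrist');save('w11',im)
im=manip.get_image('scene');save('s11',im,(180,130,330,240),5)
E
```

```text
[ 0.6404 -0.1412  0.1557] [-0.3448  0.3189  0.9232]
28.725 0.02173626385554369 [ 0.641  -0.1412  0.1566] [-0.2242  0.355   5.1733]
0.08 28.975 [ 0.6407 -0.1391  0.16  ] [-0.9415 -6.2125 -0.5228] 0.022011859494952622
0.16 29.225 [ 0.641  -0.1357  0.1644] [ 0.1668 -5.684   0.9317] 0.021811567218099598
0.23 29.475 [ 0.6415 -0.1321  0.1682] [-1.1124 -5.8628  0.1719] 0.022183056612486526
```

View pics/w11.png

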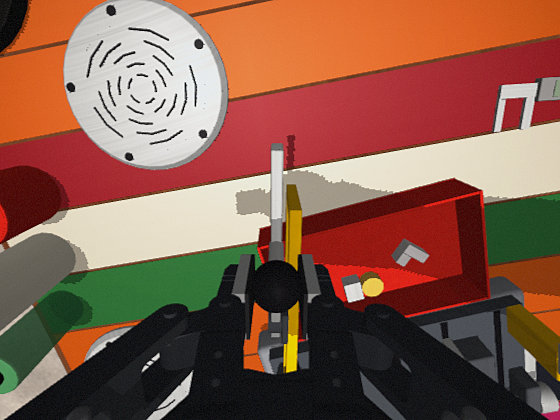

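View pics/s11.png

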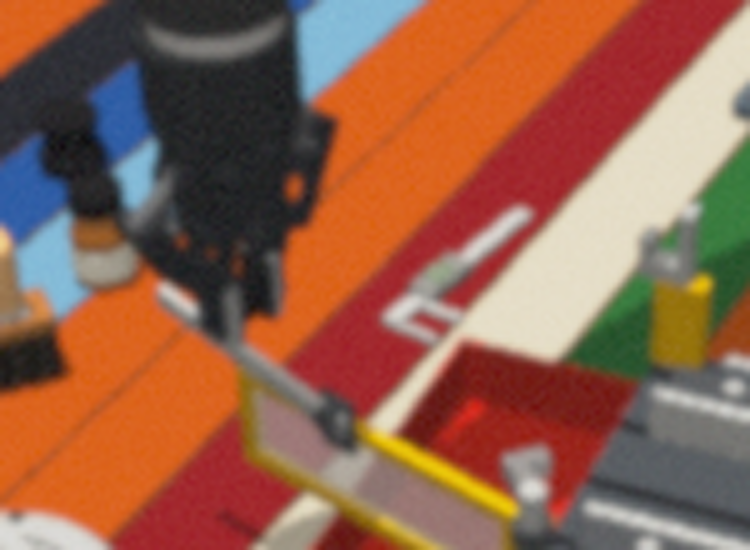

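```bash
python3 - <<'E'
from h import *
np.set_printoptions(precision=4,suppress=True)
c=wristcam()
def tip(g,al,L=120,h=6):
    a=120+L*np.cos(al)-h*np.sin(al);u=77+L*np.sin(al)+h*np.cos(al);x,y=-a,-12
    cc,s=np.cos(g),np.sin(g);return W(110+cc*x-s*y,-100+s*x+cc*y,u)
for al in (0,.1,.16,.2,.23,.26): print(al,proj(c,tip(1.3,al)),proj(c,knob(1.3,al)))
p=knob(1.3,.23);print(p[2]-.0185,manip.read_eef_pos())
E
python3 -c "
import cv2;a=cv2.imread('pics/w11.png');cv2.imwrite('pics/w11z.png',cv2.resize(a[120:330,230:330],None,fx=2.8,fy=2.8,interpolation=cv2.INTER_CUBIC))"
```

```text
0 [275.2692 137.6258] [275.2372 258.9044]
0.1 [275.2288 142.7759] [275.2186 272.6521]
0.16 [275.2028 147.4434] [275.2082 281.6527]
0.2 [275.1848 151.2881] [275.2016 287.9404]
0.23 [275.171  154.5831] [275.1969 292.7961]
0.26 [275.1569 158.2485] [275.1924 297.7633]
0.16837052924998075 [ 0.6415 -0.1322  0.1681]
```

View pics/w11z.png

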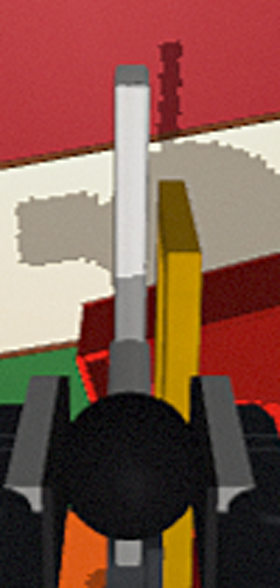

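```bash
cat >> h.py <<'E'
def tip(g,al,L=120,h=6):
    a=120+L*np.cos(al)-h*np.sin(al);u=77+L*np.sin(al)+h*np.cos(al);x,y=-a,-12
    cc,s=np.cos(g),np.sin(g);return W(110+cc*x-s*y,-100+s*x+cc*y,u)
E
python3 - <<'E'
from h import *
np.set_printoptions(precision=4,suppress=True)
D=-.0185
p=knob(1.3,.275);p[2]+=D;manip.move_straight(p,speed=.08)
for g in np.linspace(1.3,.25,8)[1:]:
    p=knob(g,.275);p[2]+=D;manip.move_straight(p,speed=.13,ori=gq(g))
    f=manip.read_force();print(round(g,2),manip.read_t(),manip.read_eef_pos()-p,f,manip.read_opening())
    if np.linalg.norm(f)>25: break
c=wristcam();im=manip.get_image('wrist');save('w12',im);save('w12z',im,(180,80,400,340),2.3)
im=manip.get_image('scene');save('s12',im,(230,130,380,240),5)
for al in (.16,.2,.23,.26,.3): print(al,proj(c,tip(g,al)),proj(c,knob(g,al)))
E
```

```text
1.15 30.175 [-0.0009 -0.0001 -0.0002] [-1.6137 -4.3102  1.6384] 0.021406503390269324
1.0 30.525 [-0.0007  0.0002 -0.0003] [-2.2367 -3.6164  1.5515] 0.02176784124589767
0.85 30.875 [-0.0005  0.0004 -0.0003] [-3.2633 -4.1833  1.6568] 0.02135148131572397
0.7 31.225 [ 0.0004  0.001  -0.0006] [-1.0721  0.1828 -1.3359] 0.02177842358398366
0.55 31.575 [ 0.0007  0.0007 -0.0007] [-0.458   0.8335 -3.2208] 0.021841470301414066
0.4 31.925 [ 0.0011  0.0005 -0.0006] [ 2.545   2.6092 -5.5157] 0.02176815566764794
0.25 32.275 [ 0.0013  0.0003 -0.0005] [ 4.2335  3.24   -6.8518] 0.021767506716338276
0.16 [275.4813 137.3883] [275.1314 271.044 ]
0.2 [275.4659 140.9784] [275.113  277.1959]
0.23 [275.4532 144.0759] [275.099  281.9507]
0.26 [275.4395 147.5378] [275.0847 286.8182]
0.3 [275.4195 152.748 ] [275.0653 293.4696]
```

View pics/w12z.png

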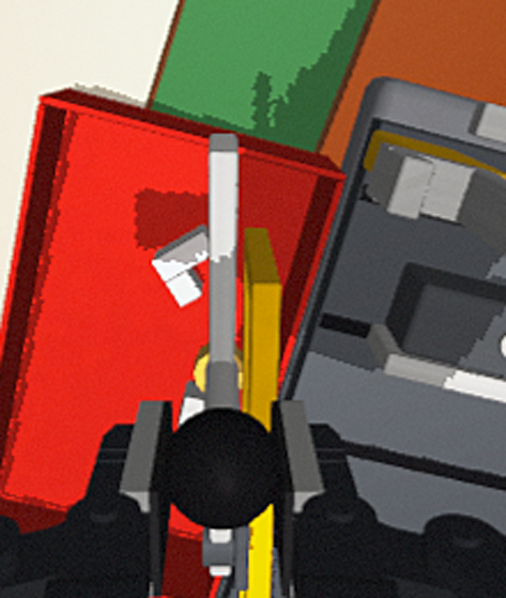

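View pics/s12.png

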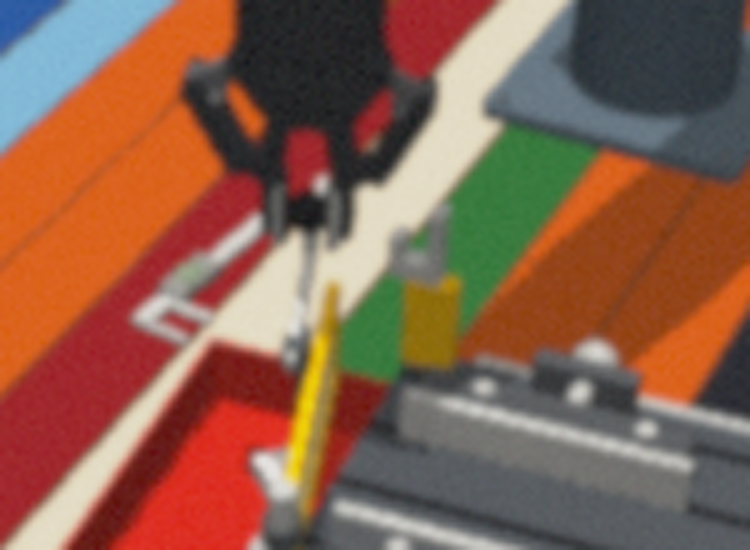

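```bash
python3 - <<'E'
from h import *
np.set_printoptions(precision=4,suppress=True)
D=-.0185
for g in (.14,.06,.02,0.,-.01):
    p=knob(g,.275);p[2]+=D;manip.move_straight(p,speed=.1,ori=gq(g))
    f=manip.read_force();print(round(g,2),manip.read_t(),manip.read_eef_pos()-p,f,manip.read_opening())
    if np.linalg.norm(f)>20: break
c=wristcam();im=manip.get_image('wrist');save('w13',im);save('w13z',im,(180,80,400,340),2.3)
for al in (.16,.2,.23,.26,.3): print(al,proj(c,tip(0,al)),proj(c,knob(0,al)))
print(proj(c,W(-115,-112,71)))
im=manip.get_image('scene');save('s13',im,(230,130,380,240),5)
E
```

```text
0.14 32.7167 [ 0.0015  0.0001 -0.0004] [ 4.8989  2.1912 -7.967 ] 0.021510629290957945
0.06 33.0083 [ 0.0017 -0.0001 -0.0004] [ 4.9417  2.8751 -7.3988] 0.022100571731067695
0.02 33.2583 [ 0.0017 -0.0002 -0.0004] [ 4.5906  1.3143 -6.6579] 0.021392617615078824
0.0 33.5083 [ 0.0018 -0.0005 -0.0003] [ 5.0141  2.0441 -8.1682] 0.02166247185281117
-0.01 33.7583 [ 0.0021 -0.0021 -0.0002] [ 6.5243 -2.2347 -8.1208] 0.02140167420062096
0.16 [274.9311 136.5549] [275.8903 270.0751]
0.2 [274.885 140.126] [275.9073 276.211 ]
0.23 [274.8519 143.2082] [275.922  280.9537]
0.26 [274.8203 146.6543] [275.9382 285.8089]
0.3 [274.7806 151.842 ] [275.9623 292.4439]
[275.5169 152.7055]
```

View pics/w13z.png

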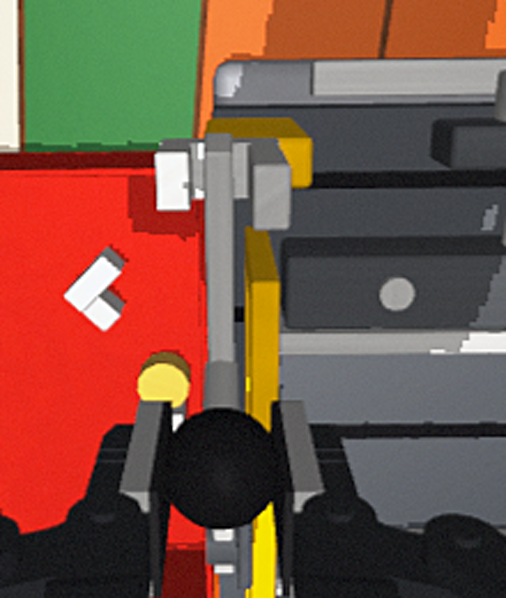

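View pics/s13.png

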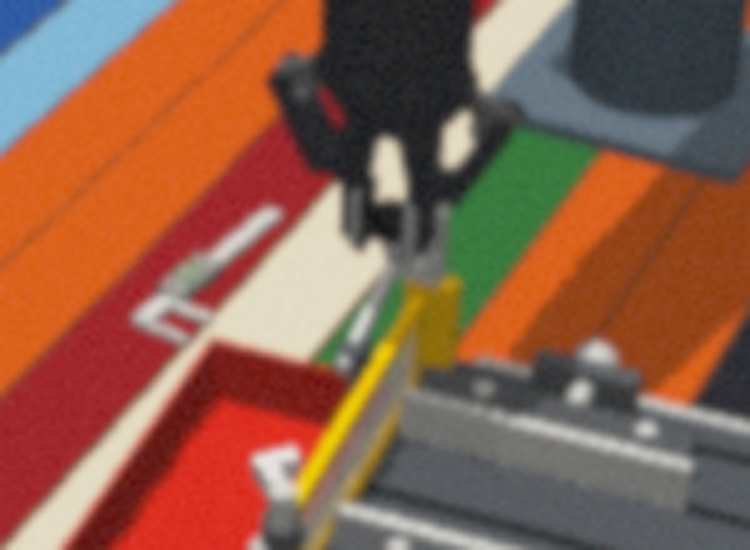

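```bash
python3 - <<'E'
from h import *
np.set_printoptions(precision=4,suppress=True)
D=-.0185
for al in (.2,.13,.08):
    p=knob(-.004,al);p[2]+=D;manip.move_straight(p,speed=.08,ori=gq(0))
    f=manip.read_force();print(al,manip.read_t(),manip.read_eef_pos()-p,f,manip.read_opening())
    if np.linalg.norm(f)>25: break
c=wristcam();im=manip.get_image('wrist');save('w14z',im,(180,80,400,340),2.3)
for al in (0,.05,.1,.16,.2): print(al,proj(c,tip(0,al)),proj(c,knob(0,al)))
E
```

```text
0.2 34.1083 [ 0.0025 -0.0011  0.0001] [ 6.4227  1.0055 -6.5968] 0.02187396266996982
0.13 34.3583 [ 0.0032 -0.0011  0.0008] [ 5.9762  1.6902 -4.612 ] 0.021802468036914054
0.08 34.6083 [ 0.0037 -0.0011  0.0014] [ 6.7467  0.535  -3.9431] 0.02136017202222434
0 [276.4074 144.4143] [276.2189 271.5341]
0.05 [276.4047 147.0664] [276.2087 278.7271]
0.1 [276.4008 150.5492] [276.1979 286.3409]
0.16 [276.3944 155.9323] [276.1841 296.0001]
0.2 [276.389  160.3138] [276.1744 302.7332]
```

View pics/w14z.png

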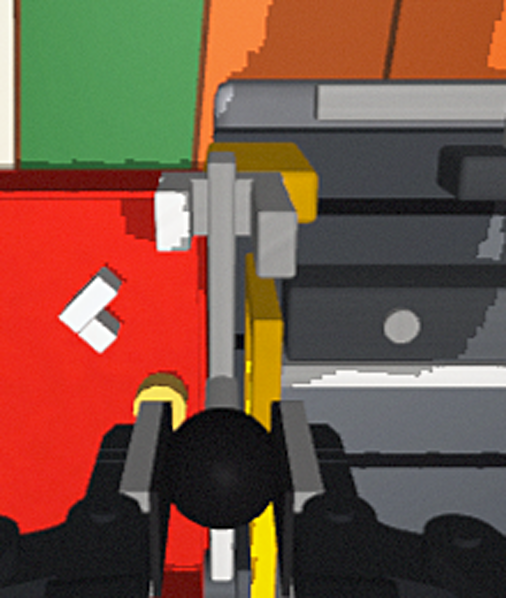

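```bash
python3 - <<'E'
from h import *
np.set_printoptions(precision=4,suppress=True)
manip.move_gripper(.055);print(manip.read_t(),manip.read_force())
p=manip.read_eef_pos();manip.move_straight([p[0],p[1],.26],speed=.2)
manip.hold(.3)
c=wristcam();im=manip.get_image('wrist');save('w15z',im,(180,60,400,300),2.5)
for al in (0,.05,.1,.16): print(al,proj(c,tip(0,al)),proj(c,knob(0,al)))
print(proj(c,W(-115,-112,71)))
im=manip.get_image('scene');save('s15',im,(150,130,350,280),4)
im=manip.get_image('top');save('t15',im,(200,100,450,300),3)
print(manip.read_t(),manip.read_force())
E
```

```text
35.075 [-0.3206  0.1777  0.3837]
0 [274.6299 134.34  ] [274.5426 211.1769]
0.05 [274.6039 135.671 ] [274.5287 214.8977]
0.1 [274.577  137.4545] [274.5153 218.8454]
0.16 [274.5439 140.2252] [274.4997 223.8666]
[274.6904 150.8612]
36.175 [ 0.4156 -1.3282 -0.0936]
```

View pics/w15z.png

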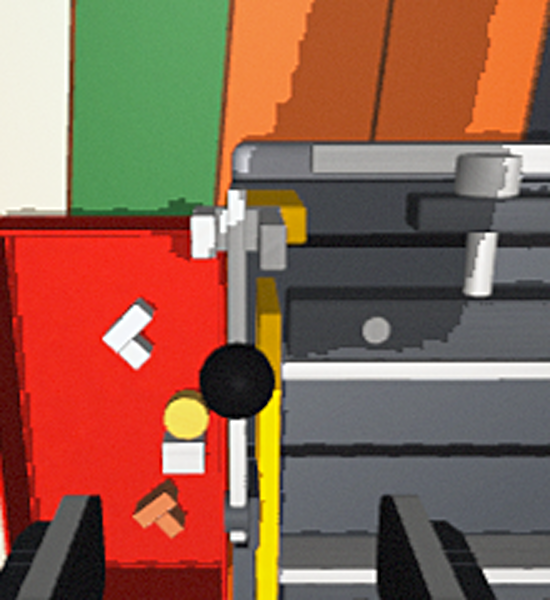

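View pics/s15.png

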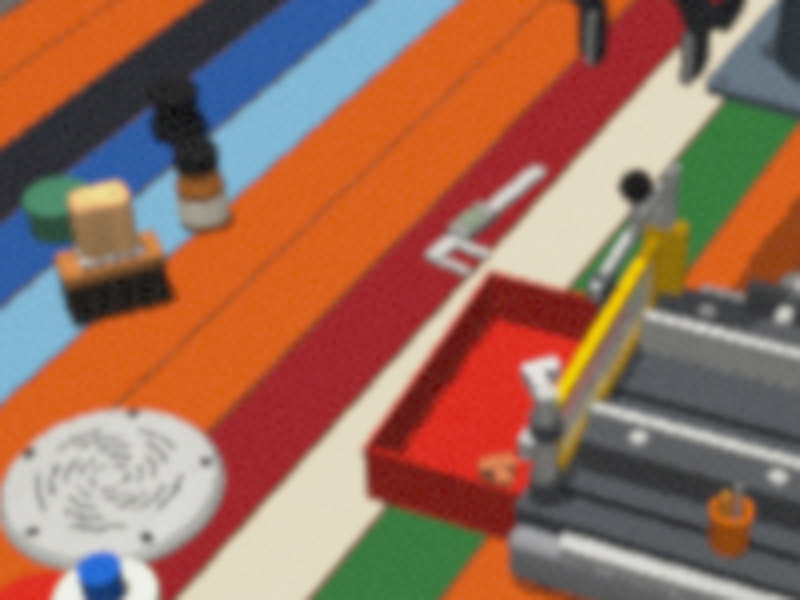

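View pics/t15.png

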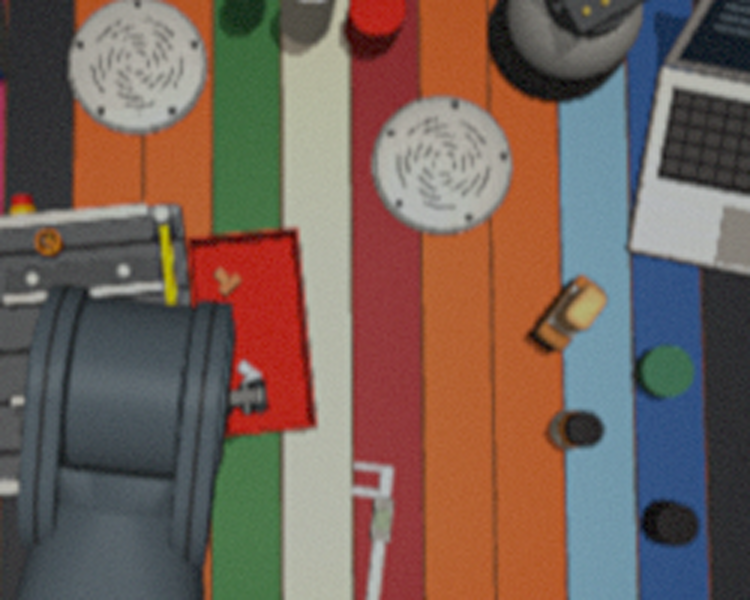

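```bash
python3 - <<'E'
from plant import manip
print(manip.read_t()); manip.sign_off()
E
```

```text
36.175
the job is handed in; nothing more can be done
```

The job is done and handed in at 36.2 s of the 70 s allowed.

- **Sweep:** I gripped the brush and swept the channel once at about 1 mm above the bed. The wrist and top images then showed the disc, bar end, L and T in the red tray. Nothing was left on the bed between the jaws or at the gate end.
- **Brush:** It stands upright on its bristles within a millimetre of where it started. The tin, jar, cover, caliper, loupe and cutter pot look unmoved.
- **Gate and latch:** I lifted the latch bar to about 0.24 rad by its knob and swung the gate shut until it met its stop. I lowered the bar to about 0.09 rad between the keeper lips and let it drop.
- **Last check:** In the wrist image the knob sits within 1 pixel of its level, shut position, and the bar lies between the two lips. The bar's tip edge was less clear, anywhere from 0 to 0.05 rad.
- **Problems along the way:**
  - One straight move was refused because the last joint would have passed its range. I turned the gripper half a turn and carried on.
  - The ball sat slightly off-centre in the pads, so the bar rose less than I commanded (0.19 rad against 0.23). I saw this in the image and raised it further before closing the gate.

The highest wrist force I read was about 11 N, well under the limits.

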